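Hang the glazed door on the camera showcase

TASK

Take the pale wooden door with the glass pane out of the rack and hang it on the white showcase: lower both of its brass knuckles together onto the two upright pins, and keep hold of the door until it is fully home. Then let go and leave it hanging there at rest, swung to any angle; leave the red door standing in the rack.

Things in the scene. Friction and masses are not known exactly. Their poses are not given: they have to be found in the camera images.
- glazed_door (a point): Pale wood door with glass pane, 0.3 to 0.5 kg, upright; sizes in mm: 150 wide (y), 200 high (z), 16 thick (x). Point: its centre. Grip across x at the solid top rail, 55 to 100 above the point, mid-width. Two brass knuckles beyond its -y edge: shared upright axis at x 0, y -105; undersides at z -80 and +40; 34 high, 34 across below; bore 28 at the underside, narrowing over 20 to 14.
- red_door (a point): Bystander: solid red door, dark knuckles, else shaped like the glazed door. Point: its very centre, same axes. The doors stand in two parallel slots of a low dark rack, 100 mm apart along their x, either way round; slot walls reach 32 mm up the doors: lift straight up. The rack is clear on the doors' -y side.
- pin_lower (a point): Sizes in mm. Foot of the lower pin of the fixed white showcase (200 wide, 130 deep, 256 high): top of a dark collar 36 across, 50 above the bench; a brass pin, 10 across with tapered tip, stands 34 up from it. Axes: z up, y straight out of the open front, x along the front, which is 24 behind. A lower knuckle that is home rests its underside here. Easiest with the door's axes parallel.
- pin_upper (a point): Foot of the upper pin: same form and axes, 120 mm straight above the lower; bracket and collar are 8 mm thick. An upper knuckle that is home rests its underside here. The lower knuckle cannot come down past this bracket: bring the door in level from the front (+y side), 40 to 70 mm above its home height, so that each knuckle is over its own pin, then lower.
There are look-alikes about, which are no part of the job. There is more than one size of the part that bears glazed_door; the job needs the smallest.

How it is judged:
On the way:
1. Both knuckles are down home on their pins while the fingers still hold the glazed door (x of pin_lower in the frame of glazed_door between -0.01 and 0.01 m and y of pin_lower in the frame of glazed_door between -0.115 and -0.095 m and z of pin_lower in the frame of glazed_door between -0.088 and -0.072 m and x of pin_upper in the frame of glazed_door between -0.01 and 0.01 m and y of pin_upper in the frame of glazed_door between -0.115 and -0.095 m and z of pin_upper in the frame of glazed_door between 0.032 and 0.048 m and contact force between the fingers and glazed above 1 N), for 0.1 s.
At the end, for the whole second after the job is handed in: The glazed door hangs on the showcase, both knuckle undersides within 8 mm of resting on their collars and both knuckle axes within 10 mm of their pins, at rest and released, at any swing angle; the red door still stands in the rack within 30 mm of where it was (x of pin_lower in the frame of glazed_door between -0.01 and 0.01 m and y of pin_lower in the frame of glazed_door between -0.115 and -0.095 m and z of pin_lower in the frame of glazed_door between -0.088 and -0.072 m and x of pin_upper in the frame of glazed_door between -0.01 and 0.01 m and y of pin_upper in the frame of glazed_door between -0.115 and -0.095 m and z of pin_upper in the frame of glazed_door between 0.032 and 0.048 m and linear speed of glazed below 0.03 m/s and angular speed of glazed below 0.2 rad/s and distance of red_door from where it was at the start of the episode below 0.03 m and angle between red_door's own z axis and vertical below 0.2 rad); the robot touches nothing.
It fails at once if the red door is knocked, tipped or taken out of its slot (distance of red_door from where it was at the start of the episode above 0.03 m).
It also fails if it takes over 42 s, if anything falls off the work surface, if the arm or the gripper's body presses on something with over 40 N, if the wrist force passes 120 N, or if a joint passes its speed limit or range.

ROBOT

A 7-joint arm with a two-finger parallel gripper is mounted at the origin on the work surface. World frame = base frame: x ahead of the robot, y to its left, z up, the work surface at z = 0. Lengths are in m, angles in rad, forces in N, time in s.
With the tool pointing down it reaches from about 0.4 to 0.875 m from the base axis. Payload 19.3 kg.
Tool frame: the origin (TCP) lies at the very end of the fingers, on their centre line; the grasp point (between the pads) lies 19 mm behind it; z points along the fingers, y is the line along which they close (so a half turn about z gives the same grasp; the last joint's range is limited). The gripper opens to 85 mm and grips with 20 to 120 N. Pads are 22 mm wide; open, the fingers measure 114 mm over their backs; the gripper's body (76 mm by 85 mm) begins 54 mm behind the grasp point. The pads swing forward as they close: fully open they stand 13 mm farther back than shut.
Start: joints at [-1.411, 0.521, -0.036, 1.599, 0.021, 1.021, -0.113], TCP at [0.142, 0.609, 0.231] pointing down, gripper open.
Joint ranges: [-2.91, 2.91], [-0.3, 2.13], [-1.5, 1.42], [0.17, 2.43], [-1.26, 4.41], [0.16, 1.93], [-2.52, 2.52]. Speed limits (rad/s): [1.89, 1.89, 2.39, 2.39, 3.01, 3.01, 3.01].

INTERFACE

Orientations are given as [roll, pitch, yaw] about the fixed x, y, z axes, in that order (R = Rz(yaw) Ry(pitch) Rx(roll)).
In Python, from workcell import bot gives the robot as it stands. The module is installed in compiled form; this text tells all that it offers.
- The arm moves only by the tool apply_moves, never from a script. Its arguments are lists of equal length, an entry for each row: "claw": the finger opening in m, from 0 to 0.0854; "xyz": the shift along the tool's x, y, z in m, a list of three; "twist": the turn, a rotation vector about the tool's x, y, z in rad, a list of three. A call has 1 to 20 rows; each row shifts and turns the commanded pose from where the row before left it, along the tool's axes as they then stand; what a row does not reach is not made up. A row lasts 1/10 s, in which the tool goes at most 50 mm and 8.59 degrees, less where a joint would pass 70% of its speed; a pose out of reach is approached as far as the arm can. A call with a gripper value outside its range is refused whole. The fingers move at their own pace and stop on an object; "force" is the grip in N (left out, the last holds). Time passes only in rows, so rows that do not move let the fingers close. It gives the time, the measured TCP pose, the force, the opening and the grip force at its end, in the units of the state.
- bot.observe(): the state, without advancing time (a new reading comes with each control period).
- bot.grab_frame(name): name is "scene" or "top" or "wrist"; returns a dict with "img" (400x640x3 uint8, red, green, blue), "vfov" (degrees; the focal length in pixels is half the picture's height over the tangent of half this angle, whatever the lens; pixels are square), "cx", "cy" (the principal point, pixels), "distortion" ([k1, k2, p1, p2, k3] as OpenCV has them; the pictures are not rectified), "view" (4x4, takes a point from world to camera coordinates). Camera axes: x right, y up, looking along -z (the intrinsics and any distortion apply to the point x, -y, -z); pixel columns grow to the right and rows downward; lengths in m; the calibration is good to about 2 mm. A picture is of the moment at which its call begins. There is no depth.
- bot.job_done(): hands the job in; it is judged then, once.
Trained networks look in the newest picture that a camera, given by its name, has taken for a name from the list of things; names that differ only in an ending like _2 or _b are one class to them, and where a whole thing is asked for, a point or a joint stands for the part that bears it (a point fixed in the world has none). Each returns a list of dicts, best first, with "score" (0 to 1); they miss things now and then, are a little off and sometimes report something else, mostly with a low value. They report only what shows in the picture. A call takes as long as a camera call. They do not tell look-alikes from the thing itself.
- bot.find_in(camera, query): "position" ([x, y, z] in m, in world coordinates, good to about 4 mm: the middle of the surface that is visible of it).
The state is a dict: "clock": time; "qpos": joint angles; "qd": joint speeds; "joint_efforts": joint torques, N m; "position": TCP position; "tool_rot": TCP orientation; "force": force on the tool from outside, world axes, zero at the start; "moment": the same for the moment, N m; "grip_width": finger opening in m; "finger_force": force on a finger pad.
Only numpy, scipy, OpenCV 4.12 (cv2) and the standard library are available. Lean on these libraries where they do the work, as an engineer would, in place of code of your own. Each camera call takes 0.05 s, during which the arm holds its last target. There are 200 camera calls.

## Working session

There is one attempt and no reset: what is moved stays moved. The work goes in short steps, Python scripts to look and compute and a tool call to move; the robot and the scene stay as the last step left them, time stands still between calls to the robot, and variables do not carry over. Pictures are saved under pics/ and viewed, at most 10 in all, crops included, and the job is handed in when it is done.

Besides the shell and the picture viewer there is one more tool, called after "Request:" as name(argument=value, ...) on one line, values as JSON. apply_moves: Moves the arm, as the interface text tells. Its arguments: {"type":"object","properties":{"claw":{"type":"array"},"xyz":{"type":"array"},"twist":{"type":"array"},"force":{"type":"number"}},"required":["claw","xyz","twist"]}

```bash
mkdir -p pics
cat > h.py <<'E'
import numpy as np, cv2
from workcell import bot
def save(name,fn):
    f=bot.grab_frame(name); cv2.imwrite('pics/'+fn,f['img'][:,:,::-1]); return f
def cam(f):
    F=200/np.tan(np.radians(f['vfov'])/2)
    return np.array([[F,0,f['cx']],[0,F,f['cy']],[0,0,1]]),np.array(f['distortion'],float),np.array(f['view'])
def proj(f,P):
    K,d,V=cam(f); P=np.atleast_2d(np.array(P,float)); c=P@V[:3,:3].T+V[:3,3]
    c=c*[1,-1,-1]; return cv2.projectPoints(c,np.zeros(3),np.zeros(3),K,d)[0][:,0]
def ray(f,uv):
    K,d,V=cam(f); p=cv2.undistortPoints(np.array([[uv]],float),K,d)[0,0]
    D=V[:3,:3].T@np.array([p[0],-p[1],-1]); o=-V[:3,:3].T@V[:3,3]; return o,D
def atz(f,uv,z):
    o,D=ray(f,uv); return o+D*(z-o[2])/D[2]
def tri(obs):
    A=np.zeros((3,3));b=np.zeros(3)
    for f,uv in obs:
        o,D=ray(f,uv);D=D/np.linalg.norm(D);M=np.eye(3)-np.outer(D,D);A+=M;b+=M@o
    return np.linalg.solve(A,b)
E
python3 - <<'E'
from h import *
import pickle
np.set_printoptions(precision=4,suppress=True)
fs={}
for n in ['scene','top','wrist']:
    fs[n]=save(n,n+'0.png')
    for q in ['glazed_door','red_door','pin_lower','pin_upper']:
        for r in bot.find_in(n,q)[:4]: print(n,q,round(r['score'],2),np.array(r['position']),proj(fs[n],r['position'])[0])
pickle.dump(fs,open('f0.pkl','wb'))
print(bot.observe())
E
```

```text
scene glazed_door 0.9 [0.3008 0.1471 0.1652] [296.5131 125.467 ]
scene glazed_door 0.75 [ 0.4956 -0.254   0.1495] [256.4807 265.9136]
scene glazed_door 0.6 [ 0.2701 -0.2927  0.1704] [141.6116 220.2675]
scene red_door 0.87 [ 0.5972 -0.2768  0.1473] [300.7871 303.2723]
scene pin_lower 0.78 [0.5717 0.2382 0.1618] [415.9485 141.6104]
scene pin_upper 0.94 [0.5718 0.2397 0.1574] [415.9623 142.9904]
top glazed_door 0.94 [ 0.4975 -0.2181  0.1801] [389.1049 191.9761]
top glazed_door 0.8 [ 0.2582 -0.2894  0.2713] [432.3092 301.0432]
top glazed_door 0.59 [0.2903 0.188  0.2856] [197.866  286.1326]
top glazed_door 0.25 [0.5567 0.2472 0.2529] [177.5021 159.5589]
top red_door 0.95 [ 0.5873 -0.2515  0.1564] [400.8927 155.909 ]
top red_door 0.3 [ 0.4942 -0.2204  0.1732] [389.6477 193.815 ]
top pin_lower 0.93 [0.5571 0.2447 0.255 ] [178.3873 159.1696]
top pin_upper 0.62 [0.5562 0.2433 0.2584] [178.5674 159.2485]
wrist glazed_door 0.62 [0.2877 0.1254 0.0289] [ 17.3067 354.4907]
{'clock': 0.75, 'qpos': array([-1.4112,  0.5214, -0.0363,  1.5995,  0.0212,  1.0211, -0.1128]), 'qd': array([-0.0007, -0.0009, -0.0002, -0.0001,  0.0006, -0.0016, -0.0023]), 'joint_efforts': array([  0.0023, -92.6756,   1.9794, -37.0233,   0.0182,   0.0019,
        -0.    ]), 'position': array([0.1424, 0.6085, 0.2313]), 'tool_rot': array([-3.1415,  0.    ,  2.9117]), 'force': array([ 0.0912, -0.021 , -0.4338]), 'moment': array([ 0.025 , -0.0011, -0.009 ]), 'finger_force': 0.0, 'grip_width': 0.08507129397626317}
```

View pics/scene0.png

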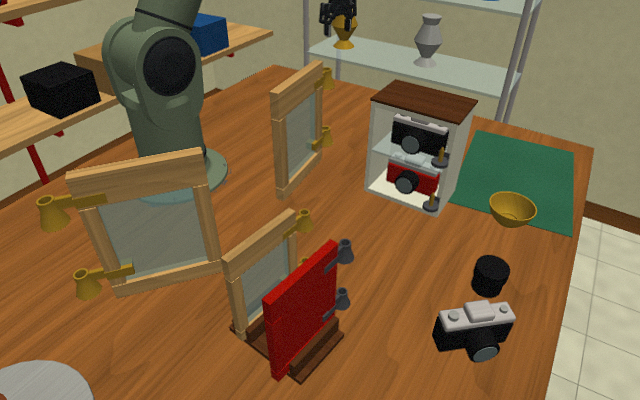

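View pics/top0.png

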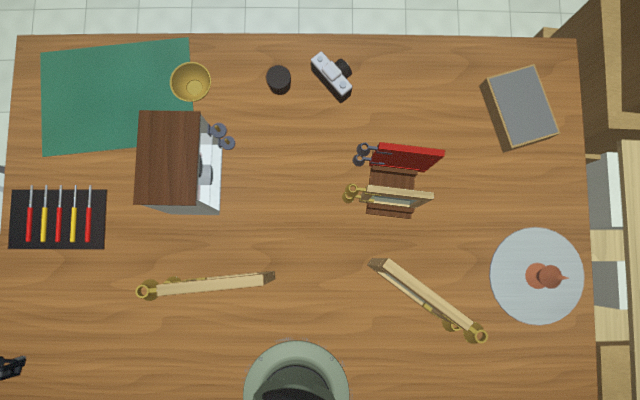

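Run:
```python
import cv2,numpy as np
s=cv2.imread('pics/scene0.png');t=cv2.imread('pics/top0.png')
c=lambda i,x,y:cv2.resize(i[y:y+75,x:x+100],None,fx=4,fy=4,interpolation=cv2.INTER_CUBIC)
cv2.imwrite('pics/c1.png',np.vstack([np.hstack([c(s,380,140),c(s,225,200)]),np.hstack([c(t,170,100),c(t,340,160)])]))
```

```text
(no output)
```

View pics/c1.png

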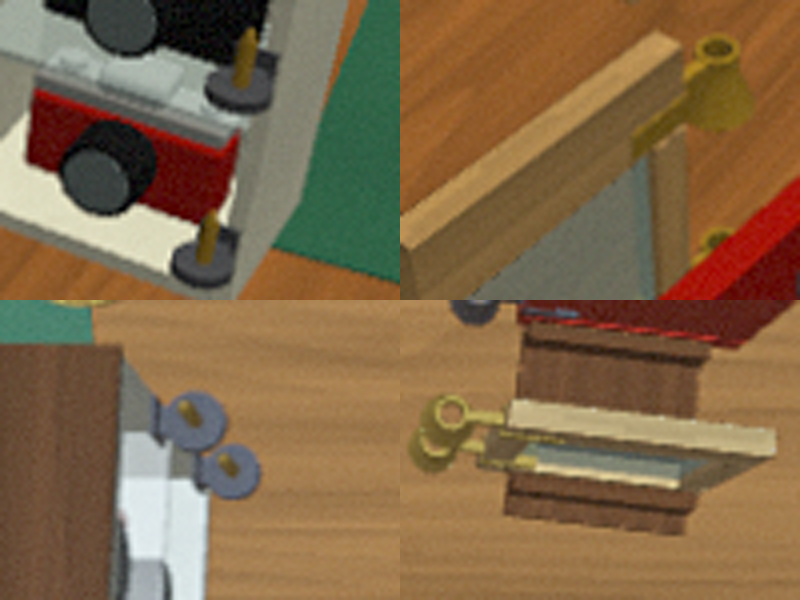

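Run:
```python
from h import *
import pickle
np.set_printoptions(precision=4,suppress=True)
F=pickle.load(open('f0.pkl','rb'));s,t=F['scene'],F['top']
S=lambda x,y:(s,((x+.5)/4-.5,(y+.5)/4-.5))
def SC(a,x,y,ox,oy): return (ox+(x+.5)/4-.5, oy+(y+.5)/4-.5)
P=[]
for n,a,b in [('Utip',(250,30),(183,103)),('Ufoot',(241,87),(194,121)),('Ltip',(211,210),(223,158)),('Lfoot',(204,258),(230,171))]:
    p=tri([(s,SC(0,*a,380,140)),(t,SC(0,*b,170,100))]); print(n,p)
for n,b,z in [('Utip',(183,103),.204),('Ufoot',(194,121),.17),('Ltip',(223,158),.084),('Lfoot',(230,171),.05)]:
    print('top z',n,atz(t,SC(0,*b,170,100),z))
for n,b,z in [('Utip',(250,30),.204),('Ufoot',(241,87),.17),('Ltip',(211,210),.084),('Lfoot',(204,258),.05)]:
    print('scene z',n,atz(s,SC(0,*b,380,140),z))
a=atz(t,SC(0,121,46,170,100),.256);b=atz(t,SC(0,106,290,170,100),.256);c=atz(t,(197,209),.256);d=atz(t,(139,111),.256);e=atz(t,(134,204),.256);print('roof',a,b,c,d,e,np.degrees(np.arctan2(*(b-a)[:2][::-1])),np.degrees(np.arctan2(*(c-a)[:2][::-1])))
k=tri([(s,SC(0,317,50,225,200)),(t,SC(0,52,110,340,160))]);print('knuckle top',k)
c1=tri([(s,SC(0,284,45,225,200)),(t,SC(0,112,100,340,160))]);print('corner',c1)
z=c1[2]
q=[atz(t,SC(0,*u,340,160),z) for u in [(112,100),(375,130),(374,155),(110,122)]];print(np.array(q))
d=q[1]-q[0];print(np.linalg.norm(d),np.degrees(np.arctan2(d[1],d[0])))
```

```text
Utip [0.6472 0.1791 0.202 ]
Ufoot [0.6476 0.1806 0.1656]
Ltip [0.6462 0.1788 0.0836]
Lfoot [0.6471 0.1812 0.0476]
top z Utip [0.6462 0.1785 0.204 ]
top z Ufoot [0.6452 0.1791 0.17  ]
top z Ltip [0.6453 0.1783 0.084 ]
top z Lfoot [0.6455 0.1802 0.05  ]
scene z Utip [0.6484 0.1761 0.204 ]
scene z Ufoot [0.6501 0.1748 0.17  ]
scene z Ltip [0.6469 0.1789 0.084 ]
scene z Lfoot [0.6486 0.1789 0.05  ]
roof [0.6629 0.2017 0.256 ] [0.5288 0.2055 0.256 ] [0.4497 0.2013 0.256 ] [0.6635 0.3345 0.256 ] [0.4602 0.3357 0.256 ] 178.38499264656 -179.89143822705236
knuckle top [ 0.5083 -0.1337  0.1839]
corner [ 0.5111 -0.1644  0.2094]
[[ 0.5098 -0.1655  0.2094]
 [ 0.4932 -0.3131  0.2094]
 [ 0.4791 -0.3122  0.2094]
 [ 0.4974 -0.1642  0.2094]]
0.14859436245598726 -96.40467747479899
```

```bash
cat >> h.py <<'E'
from scipy.spatial.transform import Rotation as Ro
def rows(poses,p=None,R=None,nd=3):
    """poses: world (x,y,z,yaw) row targets, tool down; prints rounded rows and the end pose reached"""
    o=bot.observe(); p=np.array(o['position']) if p is None else np.array(p)
    R=Ro.from_euler('xyz',o['tool_rot']) if R is None else R
    X=[];T=[]
    for x,y,z,w in poses:
        d=np.round(R.inv().apply(np.array([x,y,z])-p),nd); p=p+R.apply(d)
        Rt=Ro.from_euler('xyz',[np.pi,0,w]); r=np.round((R.inv()*Rt).as_rotvec(),nd); R=R*Ro.from_rotvec(r)
        X.append([float(v)+0 for v in d]);T.append([float(v)+0 for v in r])
    print(len(X));print(X);print(T);print(p,R.as_euler('xyz'));return p,R
E
python3 - <<'E'
from h import *
w0=2.9117;w1=np.radians(83.6)
a0=np.arctan2(.6085,.1424);a1=np.arctan2(-.239,.495)
L=[(.1424,.6085,.2313+.045*(i+1),w0) for i in range(4)]
N=26
for i in range(1,N+1):
    s=i/N;r=.625+(.55-.625)*s;a=a0+(a1-a0)*s
    L.append((r*np.cos(a),r*np.sin(a),.411-.09*max(0,(s-.6)/.4),w0+(w1-w0)*s))
p,R=rows(L[:18]);rows(L[18:],p,R)
E
```

```text
18
[[0.0, 0.0, -0.045], [0.0, 0.0, -0.045], [0.0, 0.0, -0.045], [0.0, 0.0, -0.045], [-0.043, -0.004, 0.0], [-0.042, -0.005, 0.0], [-0.043, -0.006, 0.0], [-0.042, -0.006, 0.0], [-0.041, -0.006, 0.0], [-0.042, -0.007, 0.0], [-0.041, -0.008, 0.0], [-0.041, -0.008, 0.0], [-0.04, -0.008, 0.0], [-0.041, -0.009, 0.0], [-0.04, -0.01, 0.0], [-0.039, -0.01, 0.0], [-0.04, -0.011, 0.0], [-0.038, -0.011, 0.0]]
[[0.0, 0.0, 0.0], [0.0, 0.0, 0.0], [0.0, 0.0, 0.0], [0.0, 0.0, 0.0], [0.0, 0.0, 0.056], [0.0, 0.0, 0.056], [0.0, 0.0, 0.056], [0.0, 0.0, 0.055], [0.0, 0.0, 0.056], [0.0, 0.0, 0.056], [0.0, 0.0, 0.056], [0.0, 0.0, 0.056], [0.0, 0.0, 0.056], [0.0, 0.0, 0.056], [0.0, 0.0, 0.056], [0.0, 0.0, 0.055], [0.0, 0.0, 0.056], [0.0, 0.0, 0.056]]
[0.54301041 0.21515403 0.41131838] [-3.14158254e+00  5.04382104e-05  2.12969605e+00]
12
[[-0.039, -0.011, 0.0], [-0.038, -0.012, 0.004], [-0.038, -0.012, 0.008], [-0.038, -0.013, 0.009], [-0.037, -0.013, 0.009], [-0.037, -0.014, 0.008], [-0.036, -0.014, 0.009], [-0.036, -0.014, 0.009], [-0.036, -0.015, 0.008], [-0.035, -0.016, 0.009], [-0.035, -0.015, 0.009], [-0.035, -0.016, 0.008]]
[[0.0, 0.0, 0.056], [0.0, 0.0, 0.056], [0.0, 0.0, 0.056], [0.0, 0.0, 0.056], [0.0, 0.0, 0.056], [0.0, 0.0, 0.055], [0.0, 0.0, 0.056], [0.0, 0.0, 0.056], [0.0, 0.0, 0.056], [0.0, 0.0, 0.056], [0.0, 0.0, 0.056], [0.0, 0.0, 0.056]]
[ 0.49554589 -0.23938877  0.32133939] [3.14156921e+00 4.57897332e-05 1.45869605e+00]
```

Request:
apply_moves(claw=[0.085,0.085,0.085,0.085,0.085,0.085,0.085,0.085,0.085,0.085,0.085,0.085,0.085,0.085,0.085,0.085,0.085,0.085], xyz=[[0,0,-0.045],[0,0,-0.045],[0,0,-0.045],[0,0,-0.045],[-0.043,-0.004,0],[-0.042,-0.005,0],[-0.043,-0.006,0],[-0.042,-0.006,0],[-0.041,-0.006,0],[-0.042,-0.007,0],[-0.041,-0.008,0],[-0.041,-0.008,0],[-0.04,-0.008,0],[-0.041,-0.009,0],[-0.04,-0.01,0],[-0.039,-0.01,0],[-0.04,-0.011,0],[-0.038,-0.011,0]], twist=[[0,0,0],[0,0,0],[0,0,0],[0,0,0],[0,0,0.056],[0,0,0.056],[0,0,0.056],[0,0,0.055],[0,0,0.056],[0,0,0.056],[0,0,0.056],[0,0,0.056],[0,0,0.056],[0,0,0.056],[0,0,0.056],[0,0,0.055],[0,0,0.056],[0,0,0.056]])

```text
clock: 2.55
position: [0.5436, 0.2134, 0.4113]
tool_rot: [3.142, 0.0, 2.127]
force: [0.6, -0.2, -0.2]
grip_width: 0.0849
finger_force: 0.0
```

Request:
apply_moves(claw=[0.085,0.085,0.085,0.085,0.085,0.085,0.085,0.085,0.085,0.085,0.085,0.085,0.085,0.085], xyz=[[-0.039,-0.011,0.0],[-0.038,-0.012,0.004],[-0.038,-0.012,0.008],[-0.038,-0.013,0.009],[-0.037,-0.013,0.009],[-0.037,-0.014,0.008],[-0.036,-0.014,0.009],[-0.036,-0.014,0.009],[-0.036,-0.015,0.008],[-0.035,-0.016,0.009],[-0.035,-0.015,0.009],[-0.035,-0.016,0.008],[0,0,0],[0,0,0]], twist=[[0.0,0.0,0.056],[0.0,0.0,0.056],[0.0,0.0,0.056],[0.0,0.0,0.056],[0.0,0.0,0.056],[0.0,0.0,0.055],[0.0,0.0,0.056],[0.0,0.0,0.056],[0.0,0.0,0.056],[0.0,0.0,0.056],[0.0,0.0,0.056],[0.0,0.0,0.056],[0,0,0],[0,0,0]])

```text
clock: 3.95
position: [0.4953, -0.2398, 0.3213]
tool_rot: [-3.142, -0.0, 1.458]
force: [-0.2, 0.9, 0.2]
grip_width: 0.0851
finger_force: 0.0
```

Run:
```python
from h import *
import pickle
f=save('wrist','w1.png');pickle.dump(f,open('w1.pkl','wb'));o=bot.observe();print(o['position'],o['tool_rot'],o['qpos'])
w=np.radians(173.6);c=np.array([.495,-.239,.1095]);Rz=Ro.from_euler('z',w)
for q in [(.008,-.075,.1),(-.008,-.075,.1),(.008,.075,.1),(-.008,.075,.1),(0,-.105,.074)]: print(q,proj(f,c+Rz.apply(q))[0])
```

```text
[ 0.49587149 -0.23891937  0.32138808] [ 3.14139046e+00 -3.05836553e-04  1.45940061e+00] [-0.09966876  0.36038983  0.59757561  1.7048887  -0.22012969  1.1438885
  0.44838701]
(0.008, -0.075, 0.1) [314.286997   107.16368656]
(-0.008, -0.075, 0.1) [334.05971521 107.12365854]
(0.008, 0.075, 0.1) [316.11408265 274.66472999]
(-0.008, 0.075, 0.1) [333.18205483 274.63980637]
(0, -0.105, 0.074) [324.2077385   72.45639309]
```

View pics/w1.png

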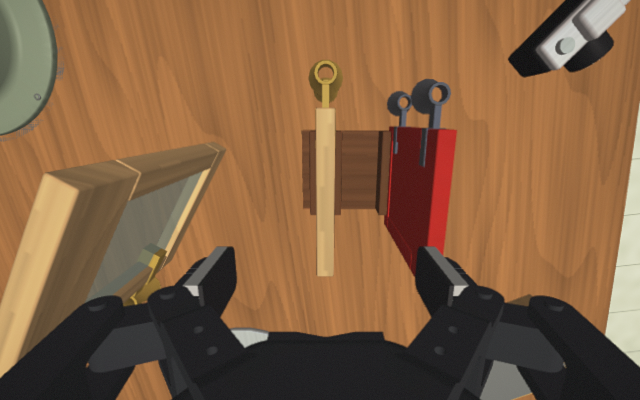

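Request:
apply_moves(claw=[0.085,0.085,0.085,0.085,0.085,0.085,0.0,0.0,0.0,0.0,0.0,0.0,0.0,0.0], xyz=[[0,0,0.04],[0,0,0.04],[0,0,0.04],[0,0,0.022],[0,0,0.01],[0,0,0],[0,0,0],[0,0,0],[0,0,0],[0,0,0],[0,0,0],[0,0,0],[0,0,0],[0,0,0]], twist=[[0,0,0],[0,0,0],[0,0,0],[0,0,0],[0,0,0],[0,0,0],[0,0,0],[0,0,0],[0,0,0],[0,0,0],[0,0,0],[0,0,0],[0,0,0],[0,0,0]], force=60)

```text
clock: 5.4
position: [0.4956, -0.2394, 0.1698]
tool_rot: [3.141, -0.0, 1.459]
force: [-1.4, 0.8, 6.8]
grip_width: 0.0149
finger_force: 59.0
```

Request:
apply_moves(claw=[0,0,0,0,0,0,0,0], xyz=[[0,0,-0.005],[0,0,-0.01],[0,0,-0.015],[0,0,-0.015],[0,0,-0.015],[0,0,-0.01],[0,0,-0.005],[0,0,0]], twist=[[0,0,0],[0,0,0],[0,0,0],[0,0,0],[0,0,0],[0,0,0],[0,0,0],[0,0,0]])

```text
clock: 6.2
position: [0.4957, -0.2394, 0.2448]
tool_rot: [3.141, 0.0, 1.459]
force: [0.3, -0.7, -5.1]
grip_width: 0.0156
finger_force: 58.7
```

Run:
```python
from h import *
o=bot.observe();p=np.array(o['position']);print(o['position'],o['tool_rot'],o['force'],o['finger_force'])
w=1.4594
def seg(L,q,n,w1):
    q=np.array(q);a=np.array(L[-1])
    b=np.r_[q,w1]
    for i in range(1,n+1):
        s=i/n; s=s*s*(3-2*s); L.append(tuple(a+(b-a)*s))
L=[(*p,w)]
seg(L,[.495,-.02,p[2]],10,w)
seg(L,[.6465,.0,p[2]],8,np.pi/2)
rows(L[1:])
```

```text
[ 0.49571393 -0.23936058  0.24479517] [3.14081724e+00 3.20961525e-05 1.45880532e+00] [ 0.30594237 -0.67309167 -5.0745521 ] 58.701133131980896
18
[[0.006, -0.001, 0.0], [0.017, -0.002, 0.0], [0.024, -0.002, 0.0], [0.03, -0.004, 0.0], [0.032, -0.004, 0.0], [0.032, -0.003, 0.0], [0.03, -0.004, 0.0], [0.024, -0.002, 0.0], [0.017, -0.002, 0.0], [0.006, -0.001, 0.0], [0.002, 0.006, 0.0], [0.004, 0.017, 0.0], [0.005, 0.024, 0.0], [0.006, 0.027, 0.0], [0.005, 0.028, 0.0], [0.004, 0.024, 0.0], [0.003, 0.017, 0.0], [0.001, 0.007, 0.0]]
[[0.001, 0.0, -0.001], [0.0, 0.0, 0.0], [0.0, 0.0, 0.0], [0.0, 0.0, 0.0], [0.0, 0.0, 0.0], [0.0, 0.0, 0.0], [0.0, 0.0, 0.0], [0.0, 0.0, 0.0], [0.0, 0.0, 0.0], [0.0, 0.0, 0.0], [0.0, 0.0, -0.004], [0.0, 0.0, -0.013], [0.0, 0.0, -0.018], [0.0, 0.0, -0.02], [0.0, 0.0, -0.021], [0.0, 0.0, -0.018], [0.0, 0.0, -0.012], [0.0, 0.0, -0.005]]
[6.46690278e-01 4.69624672e-04 2.44758177e-01] [-3.14136583e+00  7.29056093e-06  1.57080532e+00]
```

Request:
apply_moves(claw=[0,0,0,0,0,0,0,0,0,0,0,0,0,0,0,0,0,0,0,0], xyz=[[0.006,-0.001,0.0],[0.017,-0.002,0.0],[0.024,-0.002,0.0],[0.03,-0.004,0.0],[0.032,-0.004,0.0],[0.032,-0.003,0.0],[0.03,-0.004,0.0],[0.024,-0.002,0.0],[0.017,-0.002,0.0],[0.006,-0.001,0.0],[0.002,0.006,0.0],[0.004,0.017,0.0],[0.005,0.024,0.0],[0.006,0.027,0.0],[0.005,0.028,0.0],[0.004,0.024,0.0],[0.003,0.017,0.0],[0.001,0.007,0.0],[0,0,0],[0,0,0]], twist=[[0,0,0],[0,0,0],[0,0,0],[0,0,0],[0,0,0],[0,0,0],[0,0,0],[0,0,0],[0,0,0],[0,0,0],[0.0,0.0,-0.004],[0.0,0.0,-0.013],[0.0,0.0,-0.018],[0.0,0.0,-0.02],[0.0,0.0,-0.021],[0.0,0.0,-0.018],[0.0,0.0,-0.012],[0.0,0.0,-0.005],[0,0,0],[0,0,0]])

```text
clock: 8.2
position: [0.6461, -0.0005, 0.2441]
tool_rot: [-3.141, 0.0, 1.569]
force: [-0.4, -0.2, -4.7]
grip_width: 0.0156
finger_force: 59.0
```

Run:
```python
from h import *
import pickle
o=bot.observe();print(o['position'],o['tool_rot'],o['force'])
F={n:save(n,n+'2.png') for n in ['scene','top','wrist']};pickle.dump(F,open('f2.pkl','wb'))
c=lambda n,x,y:cv2.resize(cv2.imread(f'pics/{n}2.png')[y:y+100,x:x+133],None,fx=3,fy=3,interpolation=cv2.INTER_CUBIC)[:300,:400]
cv2.imwrite('pics/c2.png',np.vstack([np.hstack([np.pad(c('scene',360,120),((0,0),(0,1),(0,0))),c('wrist',250,0)[:, :399]]),np.hstack([np.pad(c('top',200,95),((0,0),(0,1),(0,0))),c('scene',360,190)[:, :399]])]))
for n in F:
    for q in [(.6465,.179,.17),(.6465,.179,.204),(.6465,.179,.05),(.6465,.179,.084),tuple(np.array(o['position'])+[0,.105,.015]),]: print(n,np.round(q,3),proj(F[n],q)[0])
```

```text
[ 6.46144563e-01 -4.97520699e-04  2.44080705e-01] [-3.14085540e+00  3.10379333e-04  1.56868771e+00] [-0.36460678 -0.1969737  -4.72644722]
scene [0.646 0.179 0.17 ] [438.89976268 159.96354042]
scene [0.646 0.179 0.204] [441.71374088 146.27075711]
scene [0.646 0.179 0.05 ] [429.75945558 203.80049966]
scene [0.646 0.179 0.084] [432.229815   192.04627813]
scene [0.646 0.105 0.259] [433.71272404 138.30449456]
top [0.646 0.179 0.17 ] [218.1847781  129.35083662]
top [0.646 0.179 0.204] [215.13789397 125.25984779]
top [0.646 0.179 0.05 ] [227.59957215 141.98672472]
top [0.646 0.179 0.084] [225.12288601 138.66344006]
top [0.646 0.105 0.259] [244.31978631 118.23499932]
wrist [0.646 0.179 0.17 ] [324.64438586 -71.99673368]
wrist [0.646 0.179 0.204] [ 324.42289616 -113.31080254]
wrist [0.646 0.179 0.05 ] [325.04133974   2.31418135]
wrist [0.646 0.179 0.084] [324.96367669 -12.25052655]
wrist [0.646 0.105 0.259] [323.47357556  13.26766378]
```

View pics/c2.png

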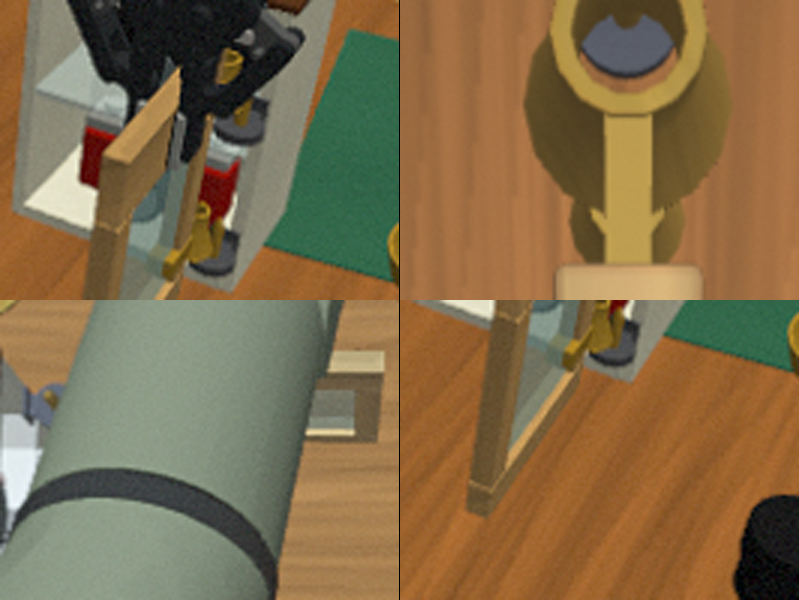

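Request:
apply_moves(claw=[0,0,0,0,0,0,0,0,0], xyz=[[0.005,0,0],[0.01,0,0],[0.015,0,0],[0.015,0,0],[0.015,0,0],[0.01,0,0],[0.0045,0,0],[0,0,0],[0,0,0]], twist=[[0,0,0],[0,0,0],[0,0,0],[0,0,0],[0,0,0],[0,0,0],[0,0,0],[0,0,0],[0,0,0]])

```text
clock: 9.25
position: [0.6469, 0.0741, 0.2443]
tool_rot: [3.142, 0.0, 1.569]
force: [0.3, 0.4, -5.2]
grip_width: 0.0155
finger_force: 59.1
```

Run:
```python
from h import *
import pickle
o=bot.observe();print(o['position'],o['tool_rot'],o['force'])
F={n:save(n,n+'3.png') for n in ['scene','top','wrist']};pickle.dump(F,open('f3.pkl','wb'))
c=lambda n,x,y:np.pad(cv2.resize(cv2.imread(f'pics/{n}3.png')[y:y+75,x:x+100],None,fx=4,fy=4,interpolation=cv2.INTER_CUBIC)[:300,:400],((0,0),(0,0),(0,0)))
cv2.imwrite('pics/c3.png',np.vstack([np.hstack([c('scene',390,125),c('wrist',275,0)]),np.hstack([c('top',190,95),c('scene',390,165)])]))
P=np.array(o['position'])
for n in F:
    for q in [(0,.105,.015),(0,.105,-.019),(0,.105,-.105),(0,.105,-.139)]: print(n,q,proj(F[n],P+q)[0])
```

```text
[0.64688665 0.07414111 0.24433859] [3.14152682e+00 4.89277746e-04 1.56910963e+00] [ 0.33450541  0.3832882  -5.23872367]
scene (0, 0.105, 0.015) [446.72910412 122.66724256]
scene (0, 0.105, -0.019) [443.73567641 137.38602553]
scene (0, 0.105, -0.105) [436.64051111 171.83088443]
scene (0, 0.105, -0.139) [434.01355547 184.43322539]
top (0, 0.105, 0.015) [209.68821837 117.84717821]
top (0, 0.105, -0.019) [213.06781871 122.38950724]
top (0, 0.105, -0.105) [220.72341871 132.67521373]
top (0, 0.105, -0.139) [223.44275101 136.32753679]
wrist (0, 0.105, 0.015) [323.40071408  11.17616352]
wrist (0, 0.105, -0.019) [323.8898668   35.60618687]
wrist (0, 0.105, -0.105) [324.50500034  66.36235285]
wrist (0, 0.105, -0.139) [324.64108438  73.17151575]
```

View pics/c3.png

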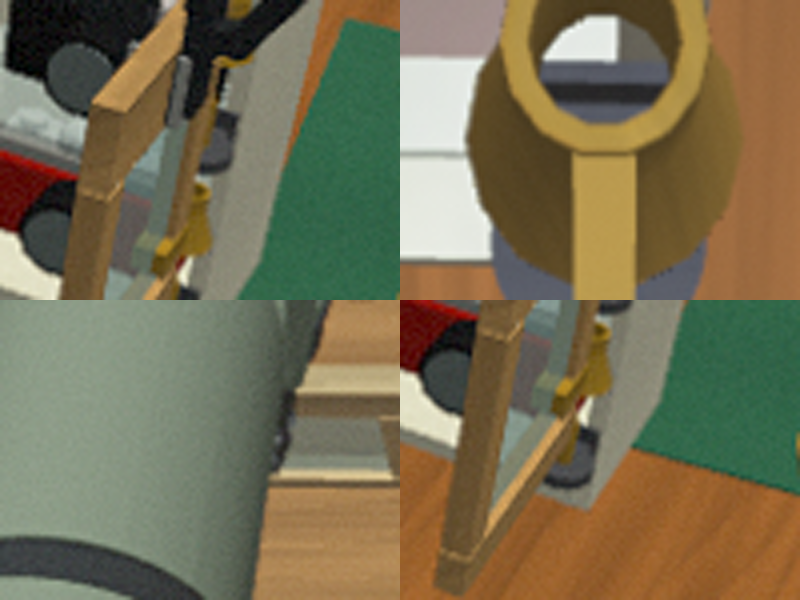

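Request:
apply_moves(claw=[0,0,0,0,0,0,0,0,0,0,0], xyz=[[0,0,0.004],[0,0,0.004],[0,0,0.004],[0,0,0.004],[0,0,0.004],[0,0,0.004],[0,0,0.004],[0,0,0.004],[0,0,0.004],[0,0,0.004],[0,0,0]], twist=[[0,0,0],[0,0,0],[0,0,0],[0,0,0],[0,0,0],[0,0,0],[0,0,0],[0,0,0],[0,0,0],[0,0,0],[0,0,0]])

```text
clock: 10.5
position: [0.6466, 0.0748, 0.2037]
tool_rot: [-3.141, 0.0, 1.57]
force: [0.7, 0.4, -4.9]
grip_width: 0.0155
finger_force: 59.0
```

Request:
apply_moves(claw=[0,0,0,0,0,0,0], xyz=[[0,0,0.002],[0,0,0.002],[0,0,0.002],[0,0,0.002],[0,0,0.002],[0,0,0.002],[0,0,0]], twist=[[0,0,0],[0,0,0],[0,0,0],[0,0,0],[0,0,0],[0,0,0],[0,0,0]])

```text
clock: 11.2
position: [0.6467, 0.0748, 0.192]
tool_rot: [-3.141, 0.0, 1.57]
force: [0.3, 0.4, -3.7]
grip_width: 0.0154
finger_force: 59.1
```

Request:
apply_moves(claw=[0,0,0,0], xyz=[[0,0,0.001],[0,0,0.001],[0,0,0.001],[0,0,0]], twist=[[0,0,0],[0,0,0],[0,0,0],[0,0,0]])

```text
clock: 11.6
position: [0.6468, 0.0748, 0.1892]
tool_rot: [-3.141, 0.0, 1.57]
force: [-1.1, -0.5, -4.5]
grip_width: 0.0153
finger_force: 59.1
```

Request:
apply_moves(claw=[0,0,0,0], xyz=[[0,0,0.001],[0,0,0.001],[0,0,0],[0,0,0]], twist=[[0,0,0],[0,0,0],[0,0,0],[0,0,0]])

```text
clock: 12.0
position: [0.6473, 0.0743, 0.1882]
tool_rot: [3.14, 0.0, 1.569]
force: [-2.8, -4.1, 6.8]
grip_width: 0.0154
finger_force: 60.7
```

Run:
```python
from h import *
save('scene','scene4.png');save('wrist','wrist4.png')
c=lambda n,x,y:cv2.resize(cv2.imread(f'pics/{n}4.png')[y:y+100,x:x+100],None,fx=4,fy=4,interpolation=cv2.INTER_CUBIC)
cv2.imwrite('pics/c4.png',np.hstack([c('scene',375,130),c('wrist',275,0)]))
```

```text
(no output)
```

View pics/c4.png

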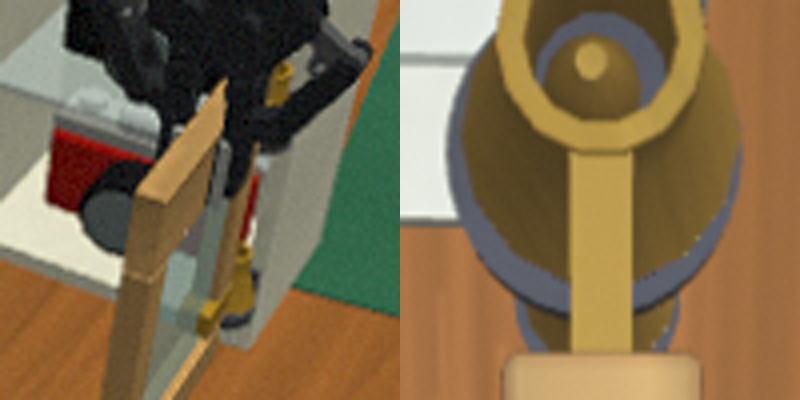

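Request:
apply_moves(claw=[0.025,0.03,0.04,0.05,0.05,0.05,0.05,0.05,0.05,0.05,0.05,0.05,0.05,0.05,0.05,0.05], xyz=[[0,0,0],[0,0,0],[0,0,0],[0,0,0],[0,0,0],[0,0,0],[0,0,-0.01],[0,0,-0.02],[0,0,-0.03],[0,0,-0.03],[0,0,-0.03],[0,0,-0.03],[0,0,0],[0,0,0],[0,0,0],[0,0,0]], twist=[[0,0,0],[0,0,0],[0,0,0],[0,0,0],[0,0,0],[0,0,0],[0,0,0],[0,0,0],[0,0,0],[0,0,0],[0,0,0],[0,0,0],[0,0,0],[0,0,0],[0,0,0],[0,0,0]])

```text
clock: 13.7
position: [0.6466, 0.0749, 0.3365]
tool_rot: [-3.14, 0.0, 1.57]
force: [-0.1, -0.0, 0.7]
grip_width: 0.0503
finger_force: 0.0
```

Run:
```python
from h import *
import time
a=save('scene','scene5.png')['img'].astype(int);save('wrist','wrist5.png')
for i in range(6): b=bot.grab_frame('scene')['img'].astype(int)
print(np.abs(b-a).mean(), (np.abs(b-a).max(2)>60).sum(),bot.observe()['clock'])
w=cv2.imread('pics/wrist5.png');s=cv2.imread('pics/scene5.png')
cv2.imwrite('pics/c5.png',np.hstack([cv2.resize(s[100:300,340:500],(400,500)),w[:400,160:480][:, :].copy() if 0 else cv2.resize(w[:,160:480],(400,500))]))
```

```text
2.9389622395833332 7 14.1
```

View pics/c5.png

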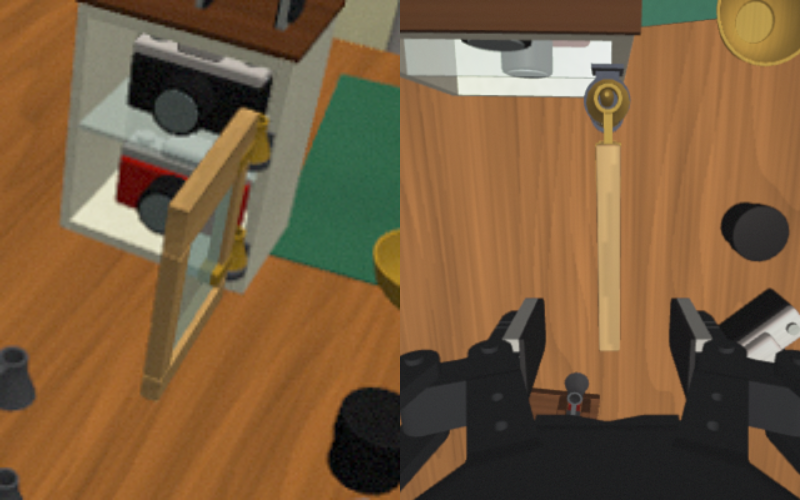

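The door hangs on both pins at rest with the gripper clear, and the red door still stands in the rack.

```bash
python3 -c "
from workcell import bot
print(bot.job_done())"
```

```text
the job is handed in; nothing more can be done
None
```

The glazed door hangs on both showcase pins, released and at rest, and the red door still stands in the rack; I handed the job in at about 14 s, and the hand-in call gave no verdict.

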